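# Clear the toppled roller off the revolving stand

### The job

One pressure roller has toppled over on the free-turning stand. Lift it off without knocking over the rollers that stand beside it, set it down gently (not dropped) in the open drawer of the little parts cabinet, then push the drawer fully shut. Leave the other things on the bench where they are.

Things in the scene. Friction and masses are not known exactly. Their poses are not given: they have to be found in the camera images.
- tipped: the toppled pressure roller, lying on its side on the platter, about 80 g: square steel foot 28 x 28 x 6 mm, 10 mm steel stem, black rubber roller 28 mm diameter. Origin: midway along its 46 mm length, on the underside as it lies. x runs along it: foot -23 to -17 mm, bare stem to -5, rubber -5 to +19, small hub to +23; y across (28 mm); z up
- tipped_mid (a point): the middle of the toppled roller, on its centre line, 14 mm above tipped's origin
- platter_top (a point): centre of the upper face of the revolving stand's platter: a round plain aluminium disc, 220 mm diameter, 10 mm thick, upper face 30 mm above the table, that turns freely about its vertical axis on a small fixed foot
- roller0: one of three pressure rollers that stand upright on the platter, the same part as the toppled one: square foot 28 x 28 mm below, 28 mm rubber roller above, 46 mm tall; origin: centre of the underside of its foot, z up
- roller1: one of three pressure rollers that stand upright on the platter, the same part as the toppled one: square foot 28 x 28 mm below, 28 mm rubber roller above, 46 mm tall; origin: centre of the underside of its foot, z up
- roller2: one of three pressure rollers that stand upright on the platter, the same part as the toppled one: square foot 28 x 28 mm below, 28 mm rubber roller above, 46 mm tall; origin: centre of the underside of its foot, z up
- cabinet_drawer0 (a joint): how far the drawer is open, m: 0 = fully shut, larger = pulled out towards the robot; 0.110 to 0.140 at the start, end stop at 0.150. It slides stiffly, about 1 N, and stays where it is left
- drawer_well (a point): point on the drawer's inner floor, 22 mm above the table, 50 mm behind the inside of its front, midway across; moves with the drawer. x points into the cabinet (the way it shuts), y left of that, z up. Inside: x -50 to +125 mm, y -69 to +69 mm from here, side walls 46 mm high; front 21 mm thick, its top 56 mm above this floor
- cabinet_drawer0_handle (a point): middle of the drawer's steel bar handle: an 11 mm round bar, 90 mm long across the drawer, 35 mm in front of the front panel, 52 mm above the table; same axes as drawer_well
- cabinet: low grey metal small-parts cabinet with one drawer, 220 mm deep (x), 180 mm wide (y), 90 mm tall, fixed to the table; origin: centre of its underside; x points from its front to its back
- canister: tinned screw-top canister, 82 mm diameter, 80 mm tall; origin: centre of its underside
- eject_button: grey plastic eject button cap, about 41 x 18 x 10 mm, loose on the table; origin on its underside
- leaf_bracket: small steel leaf spring bracket, 50 x 18 x 26 mm; origin: centre of its underside
- end_cheek: walnut deck end cheek, a board 260 x 100 x 18 mm lying flat; origin: centre of its underside
- cassette: tape cassette lying flat, 64 x 100 x 12 mm; origin: centre of its underside
- screwdriver: screwdriver lying on the table, 160 mm long along its x; origin on its underside
- cleaner_jar: brown glass jar with white cap, 50 mm diameter, 75 mm tall; origin: centre of its underside
There are look-alikes about, which are no part of the job. Leave any yellow look-alike of the roller1 alone.

How it is judged:
By the outcome, as a careful person would: the job done as asked, in the order asked, and still so for the second after the job is handed in, with the robot touching nothing.
It also fails if it takes over 56 s, if anything falls off the work surface, if the arm or the gripper's body presses on something with over 40 N, if the wrist force passes 120 N, or if a joint passes its speed limit or range.

### The arm

A 6-joint arm with a two-finger parallel gripper is mounted at the origin on the work surface. World frame = base frame: x ahead of the robot, y to its left, z up, the work surface at z = 0. Lengths are in m, angles in rad, forces in N, time in s.
With the tool pointing down it reaches from about 0.25 to 0.8 m from the base axis. Payload 8.5 kg.
Tool frame: the origin (TCP) lies at the very end of the fingers, on their centre line; the grasp point (between the pads) lies behind it (r.grip_point_offset is the z of the grasp point in the tool frame, in m); z points along the fingers, y is the line along which they close (so a half turn about z gives the same grasp; the last joint's range is limited). The gripper opens to 85 mm and grips with 20 to 120 N. Pads are 22 mm wide; open, the fingers measure 114 mm over their backs; the gripper's body (76 mm by 85 mm) begins 54 mm behind the grasp point. The pads swing forward as they close: fully open they stand 13 mm farther back than shut.
Start: joints at [1.345, 0.238, -0.013, 1.319, 0, 1.571], TCP at [0.118, 0.512, 0.231] pointing down, gripper open.
Joint ranges: [-2.66, 2.66], [-1.03, 1.9], [-1.14, 1.46], [-1.82, 2.27], [-1.45, 1.34], [-3.14, 3.14]. Speed limits (rad/s): [2.22, 2.22, 2.79, 3.14, 3.14, 3.14].

### API

Orientations are given as a unit quaternion [w, x, y, z].
In Python, from plant import sensors, optics, r gives the robot as it stands.
- The arm moves only by the shell command python3 -m crank 'ROWS' [FORCE]. ROWS is text: rows parted by semicolons, each of 7 numbers parted by spaces: the shift along the tool's x, y, z as a fraction of full scale, then the turn, a rotation vector about the tool's x, y, z as a fraction of full scale, then the opening, from 0 (shut) to 1 (fully open). In form: dx dy dz rx ry rz fingers; .... A call has exactly 5 rows; each row is the pose to reach, as a shift and turn from the pose commanded when the call began, along the tool's axes at that moment; what a row does not reach only later rows make up. Full scale, the value 1, is 800 mm for a shift and 45 degrees for a turn. A row lasts 1/8 s, in which the tool goes at most 62.5 mm and 10.7 degrees, less where a joint would pass 70% of its speed; a pose out of reach is approached as far as the arm can. A call with a number of a shift or a turn outside -1 to 1 is refused whole. A call with a gripper value outside its range is refused whole. The fingers move at their own pace and stop on an object; FORCE is the grip in N (left out, the last holds). Time passes only in rows, so rows that repeat a pose let the fingers close, or fill a call up. It gives the time, the measured TCP pose, the force, the opening and the grip force at its end, in the units of the state.
- sensors.get_state(): the state, without advancing time (a new reading comes with each control period).
- optics.camera(name): name is "scene" or "top"; returns a dict with "img" (420x560x3 uint8, red, green, blue), "depth" (420x560 float32, m along the optical axis (not along the pixel's ray), 0 where there is no reading), "K" (3x3 intrinsics, pixels), "R" (3x3) and "t" (3): a world point X has camera coordinates R X + t. Camera axes: x right, y down, z forward; pixel columns grow to the right and rows downward; lengths in m; the calibration is good to about 2 mm. A picture is of the moment at which its call begins.
- r.job_done(): hands the job in; it is judged then, once.
The state is a dict: "time_s": time; "joint_pos": joint angles; "dq": joint speeds; "tau": joint torques, N m; "tcp_pos": TCP position; "eef_rot": TCP orientation; "force": force on the tool from outside, world axes, zero at the start; "ft_torque": the same for the moment, N m; "width": finger opening in m; "finger_force": force on a finger pad.
Only numpy, scipy, OpenCV 4.12 (cv2) and the standard library are available. Lean on these libraries where they do the work, as an engineer would, in place of code of your own. Each camera call takes 0.05 s, during which the arm holds its last target. There are 200 camera calls.

## Working session

There is one attempt and no reset: what is moved stays moved. The work goes in short steps, Python scripts to look and compute and a shell command to move; the robot and the scene stay as the last step left them, time stands still between calls to the robot, and variables do not carry over. Pictures are saved under pics/ and viewed, at most 10 in all, crops included, and the job is handed in when it is done.

```bash
mkdir -p pics; ls
cat > h.py <<'E'
import numpy as np,cv2
from plant import sensors,optics,r
def cam(n):
    c=optics.camera(n); return c
def pts(c):
    d=c["depth"];h,w=d.shape;u,v=np.meshgrid(np.arange(w),np.arange(h))
    P=np.stack([u,v,np.ones_like(u)],-1)@np.linalg.inv(c["K"]).T*d[...,None]
    return (P-c["t"])@c["R"]
E
python3 - <<'E'
from h import *
for n in("top","scene"):
    c=cam(n);cv2.imwrite(f"pics/{n}0.png",c["img"][...,::-1]);np.savez(f"{n}0.npz",**c)
    print(n,c["K"].tolist(),(-c["R"].T@c["t"]).tolist(),c["R"].tolist())
print(sensors.get_state(),r.grip_point_offset)
E
```

```text
pics
top [[419.83193161612735, 0.0, 278.69560201970364], [0.0, 419.83193161612735, 209.99082022696157], [0.0, 0.0, 1.0]] [0.3958683691453184, 0.027396848727926894, 1.0706347102575657] [[0.01858013346485613, -0.9998028445798386, 0.007003614102105378], [-0.9844250041504603, -0.019518254932733268, -0.17471819861636362], [0.1748204503020009, -0.0036482453925020114, -0.9845935712068008]]
scene [[511.2021610015177, 0.0, 280.25506816358086], [0.0, 511.2021610015177, 202.1726943961071], [0.0, 0.0, 1.0]] [1.2415632873341687, 0.22162852550014064, 1.140647601348725] [[-0.30295387286353637, 0.9529828661900547, 0.006527454723881748], [0.7895005361555383, 0.2548071971690505, -0.5583566921609964], [-0.5337676032948246, -0.1640028933252116, -0.8295753110199566]]
{'time_s': 0.1, 'joint_pos': array([ 1.34499560e+00,  2.38718170e-01, -1.41401582e-02,  1.31923478e+00,
       -3.64243966e-05,  1.57080620e+00]), 'dq': array([ 3.54630539e-04, -1.26531183e-03,  1.90496027e-03,  8.72252916e-06,
       -1.50413062e-03,  7.41533780e-04]), 'tau': array([-1.03842394e-03, -5.39725113e+01,  3.46996164e+01,  1.35535697e-02,
       -1.42319491e-04, -9.80219426e-06]), 'tcp_pos': array([0.11746769, 0.5113057 , 0.2307549 ]), 'eef_rot': array([-5.49484801e-05,  1.12665540e-01,  9.93632757e-01, -6.46312908e-04]), 'force': array([0.48881498, 0.57892498, 0.69333732]), 'ft_torque': array([ 0.00429956, -0.00458177,  0.0005017 ]), 'finger_force': 0.0, 'width': 0.08522827415830501} -0.0187
```

View pics/top0.png

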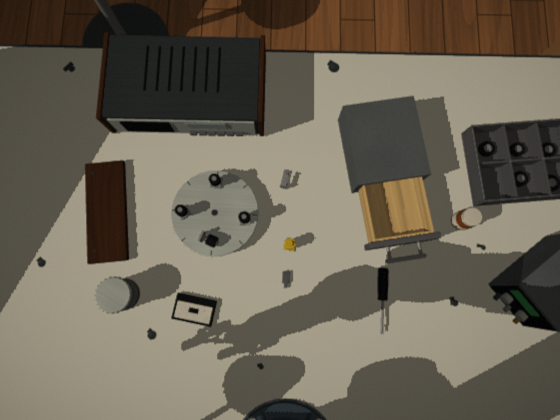

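View pics/scene0.png

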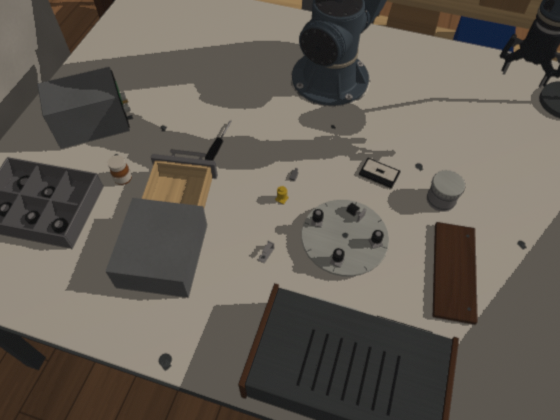

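The top view shows the platter at about (214,213). A roller lies on it at (208,239), and three stand at (215,181), (182,211) and (245,217). The yellow look-alike is on the table at (290,244), and the drawer is at (395,210) with its handle at (406,252). The other black rollers are in the tray at (515,150). Only (208,239) is lying on its side on the platter, so I'll enlarge that one.

Run:
```python
from h import *
T=np.load("top0.npz");S=np.load("scene0.npz")
a=cv2.resize(T["img"][165:265,165:265],(560,560),interpolation=cv2.INTER_CUBIC)
cv2.imwrite("pics/crop1.png",a[...,::-1])
P=pts(T)
def st(m,n):
    q=P[m]; print(n,m.sum(),q.mean(0).round(4),q.min(0).round(3),q.max(0).round(3))
z=P[...,2]
h,w=z.shape;u,v=np.meshgrid(np.arange(w),np.arange(h))
box=(u>168)&(u<262)&(v>165)&(v<262)
# platter
pl=box&(abs(z-.030)<.004); c,_=cv2.findContours(pl.astype(np.uint8),cv2.RETR_EXTERNAL,cv2.CHAIN_APPROX_NONE)
c=max(c,key=cv2.contourArea); q=P[c[:,0,1],c[:,0,0]]
A=np.c_[2*q[:,:2],np.ones(len(q))];s=np.linalg.lstsq(A,(q[:,:2]**2).sum(1),rcond=None)[0]
print("platter",s[:2],np.sqrt(s[2]+s[0]**2+s[1]**2),"z",np.median(z[pl]))
hi=(box&(z>.040)).astype(np.uint8)
n,L,stt,cc=cv2.connectedComponentsWithStats(hi)
for i in range(1,n):
    if stt[i,4]>15:
        m=L==i; st(m,("comp",cc[i].round(1)))
        t=m&(z>np.percentile(z[m],95)-.006); st(t," top")
# drawer/cabinet
cab=(u>330)&(u<440)&(v>90)&(v<200)&(abs(z-.09)<.006)
rc=cv2.minAreaRect((P[cab][:,:2]*1000).astype(np.float32)); print("cab",rc,np.median(z[cab]))
fr=(u>350)&(u<445)&(v>220)&(v<260)&(abs(z-.078)<.006)
print("front",cv2.minAreaRect((P[fr][:,:2]*1000).astype(np.float32)),fr.sum(),np.median(z[fr]))
ha=(u>380)&(u<430)&(v>238)&(v<268)&(z>.045)&(z<.064)
print("handle",cv2.minAreaRect((P[ha][:,:2]*1000).astype(np.float32)),ha.sum())
fl=(u>360)&(u<430)&(v>180)&(v<240)&(abs(z-.022)<.004)
print("floor",fl.sum(),cv2.minAreaRect((P[fl][:,:2]*1000).astype(np.float32)))
```

```text
platter [0.57286747 0.18571338] 0.10812372742640142 z 0.030447924997459255
('comp', array([214.2, 178.9])) 124 [0.6457 0.1817 0.0785] [0.396 0.027 0.045] [0.663 0.198 1.071]
 top 80 [0.6456 0.1817 0.0865] [0.396 0.027 0.071] [0.662 0.198 1.071]
('comp', array([180.6, 209.6])) 129 [0.5683 0.2588 0.0779] [0.396 0.027 0.041] [0.584 0.276 1.071]
 top 78 [0.5681 0.2594 0.0867] [0.396 0.027 0.072] [0.583 0.276 1.071]
('comp', array([243.7, 216.4])) 114 [0.5558 0.1076 0.0719] [0.544 0.095 0.052] [0.57  0.121 0.08 ]
 top 70 [0.5563 0.1092 0.0745] [0.544 0.095 0.072] [0.569 0.121 0.08 ]
('comp', array([208.3, 238.5])) 192 [0.502  0.1923 0.0592] [0.396 0.027 0.042] [0.523 0.218 1.071]
 top 107 [0.5024 0.1936 0.067 ] [0.396 0.027 0.054] [0.523 0.218 1.071]
cab ((753.0830078125, -235.28701782226562), (206.98663330078125, 181.8267059326172), 9.893241882324219) 0.09065339529667521
front ((510.56524658203125, -276.78265380859375), (20.8931827545166, 174.38034057617188), 9.727580070495605) 474 0.07770308690342542
handle ((481.71905517578125, -288.6946105957031), (40.57890319824219, 114.98534393310547), 9.798601150512695) 288
floor 2565 ((593.3258056640625, -260.2050476074219), (140.75039672851562, 145.68275451660156), 9.714122772216797)
```

View pics/crop1.png

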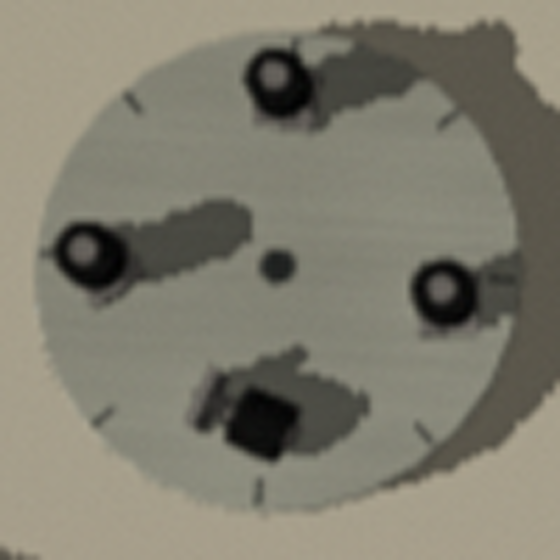

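The crop confirms the toppled roller. Its foot is at crop (210,400), top-view pixel (202,236), and its rubber is at crop (262,423), top-view pixel (212,240). It lies on its side and its size fits. Next I fit its axis from both views.

```bash
cat >> h.py <<'E'
from scipy.spatial.transform import Rotation as Ro
def plan(p,yaw):
    """yaw (deg): heading of tool y (closing line), tool straight down; prints shift/turn fractions"""
    s=sensors.get_state();q=s["eef_rot"];R=Ro.from_quat([q[1],q[2],q[3],q[0]])
    y=np.array([np.cos(np.radians(yaw)),np.sin(np.radians(yaw)),0]);z=np.array([0,0,-1.])
    best=None
    for sg in(1,-1):
        G=Ro.from_matrix(np.c_[np.cross(sg*y,z),sg*y,z]);v=(R.inv()*G).as_rotvec(degrees=True)/45
        print("shift",(R.inv().apply(np.array(p)-s["tcp_pos"])/.8).round(4),"turn",v.round(3))
    print("j6",s["joint_pos"].round(2),"tcp",s["tcp_pos"].round(4))
E
python3 - <<'E'
from h import *
for n in("top","scene"):
    c=np.load(n+"0.npz");P=pts(c);ok=c["depth"]>0
    near=ok&(np.hypot(P[...,0]-.502,P[...,1]-.192)<.04)&(P[...,2]>.036)
    g=c["img"].max(-1)
    q=P[near];print(n,near.sum(),"rect",cv2.minAreaRect((q[:,:2]*1000).astype(np.float32)),q[:,2].max())
    hi=near&(P[...,2]>.052)
    print(" rect hi",cv2.minAreaRect((P[hi][:,:2]*1000).astype(np.float32)),hi.sum())
    for nm,m in(("dark",hi&(g<45)),("light",near&(g>60))):
        q=P[m]; 
        if len(q): print(" ",nm,len(q),q.mean(0).round(4),q[:,2].min().round(3),q[:,2].max().round(3))
plan([.5,.19,.034],-24)
E
```

```text
top 194 rect ((503.28900146484375, 193.8935089111328), (45.97550964355469, 27.636470794677734), 66.99528503417969) 0.0625768411406762
 rect hi ((502.00555419921875, 195.28561401367188), (44.33392333984375, 26.807111740112305), 62.82543182373047) 123
  dark 83 [0.4995 0.1862 0.0565] 0.052 0.061
  light 39 [0.5096 0.2101 0.0569] 0.044 0.063
scene 180 rect ((512.4016723632812, 191.746826171875), (46.6867790222168, 47.09967041015625), 70.34208679199219) 0.062405765640684986
 rect hi ((506.145751953125, 194.76296997070312), (45.21514892578125, 29.16537857055664), 70.34208679199219) 102
  dark 58 [0.5044 0.1872 0.0572] 0.053 0.062
  light 76 [0.511  0.2075 0.0507] 0.036 0.062
shift [-0.5559 -0.2841  0.2463] turn [-1.000e-03  1.000e-03  2.246e+00]
shift [-0.5559 -0.2841  0.2463] turn [-1.000e-03 -1.000e-03 -1.754e+00]
j6 [ 1.34  0.24 -0.01  1.32 -0.    1.57] tcp [0.1175 0.5113 0.2308]
```

The toppled roller's middle is at about (0.504,0.194) and its axis heads 67° toward the foot. The measured 46 x 27.6 mm matches the given size. Now I move above it.

```bash
python3 -m crank '-0.06 -0.03 0 0 0 -0.2 0.65; -0.125 -0.064 0 0 0 -0.4 0.65; -0.19 -0.097 0 0 0 -0.6 0.65; -0.25 -0.128 0 0 0 -0.8 0.65; -0.3 -0.153 0 0 0 -0.95 0.65' 25
python3 -c "
from h import *
plan([.5025,.190,.12],157)"
```

```text
time_s: 0.72
tcp_pos: [0.3252, 0.337, 0.2312]
eef_rot: [-0.0, -0.259, 0.966, -0.0]
force: [0.6, 1.1, 0.0]
width: 0.0557
finger_force: 0.0
shift [-0.0999 -0.2699  0.139 ] turn [-0.    -0.    -0.822]
shift [-0.0999 -0.2699  0.139 ] turn [-1.000e-03  0.000e+00  3.178e+00]
j6 [ 0.8   0.14 -0.14  1.29 -0.    0.28] tcp [0.3252 0.337  0.2312]
```

```bash
python3 -m crank '-0.025 -0.067 0.035 0 0 -0.22 0.65; -0.05 -0.135 0.07 0 0 -0.44 0.65; -0.075 -0.2 0.1 0 0 -0.65 0.65; -0.1 -0.27 0.139 0 0 -0.82 0.65; -0.1 -0.27 0.139 0 0 -0.82 0.65'
python3 -c "
from h import *
plan([.5025,.190,.034],157)"
```

```text
time_s: 1.35
tcp_pos: [0.5017, 0.1884, 0.1179]
eef_rot: [-0.002, -0.549, 0.836, 0.0]
force: [-0.8, 1.0, 0.1]
width: 0.0554
finger_force: 0.0
shift [-0.0025 -0.0003  0.1048] turn [ 0.002 -0.003 -0.008]
shift [-0.0025 -0.0003  0.1048] turn [-0.005 -0.004  3.992]
j6 [ 0.36  0.32 -0.2   1.06 -0.   -0.8 ] tcp [0.5017 0.1884 0.1179]
```

```bash
python3 -m crank '-0.002 0 0.03 0 0 0 0.65; -0.002 0 0.06 0 0 0 0.65; -0.002 0 0.085 0 0 0 0.65; -0.002 0 0.1025 0 0 0 0.65; -0.002 0 0.1025 0 0 0 0.65'
python3 -c "
from h import *
plan([.5025,.190,.034],157)
c=cam('scene');cv2.imwrite('pics/s1.png',cv2.resize(c['img'][160:290,280:420],(700,650))[:600,:,::-1])"
```

```text
time_s: 1.98
tcp_pos: [0.5006, 0.1925, 0.0375]
eef_rot: [-0.001, -0.55, 0.835, 0.0]
force: [-0.7, -0.4, -0.1]
width: 0.0561
finger_force: 0.0
shift [ 0.0019 -0.0034  0.0043] turn [ 0.002 -0.002 -0.007]
shift [ 0.0019 -0.0034  0.0043] turn [-3.000e-03 -3.000e-03  3.993e+00]
j6 [ 0.37  0.4  -0.32  0.86 -0.   -0.8 ] tcp [0.5006 0.1925 0.0375]
```

View pics/s1.png

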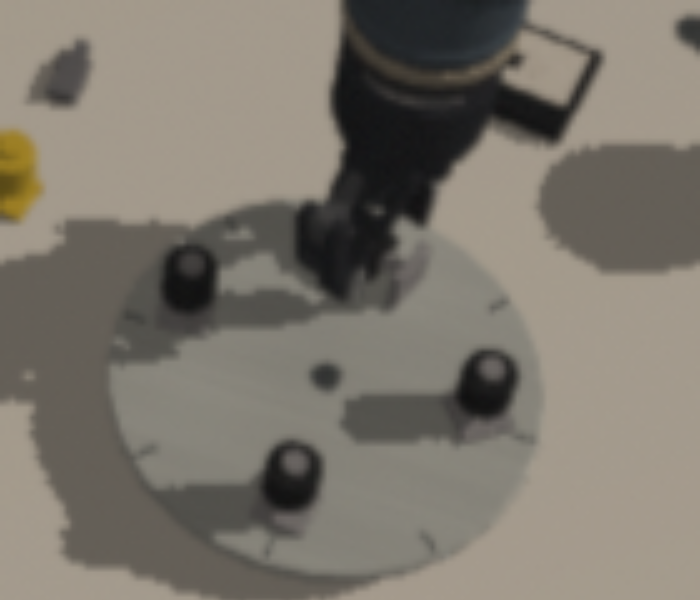

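The picture shows the gripper straddling the toppled roller at about (360,240), with the three standing rollers clear of it. I centre it and close gently.

```bash
python3 -m crank '0.002 -0.003 0.003 0 0 0 0.65; 0.002 -0.003 0.003 0 0 0 0.5; 0.002 -0.003 0.003 0 0 0 0.4; 0.002 -0.003 0.003 0 0 0 0.3; 0.002 -0.003 0.003 0 0 0 0.2' 25
python3 -m crank '0 0 0 0 0 0 0.1; 0 0 0 0 0 0 0.1; 0 0 0 0 0 0 0.1; 0 0 0 0 0 0 0.1; 0 0 0 0 0 0 0.1' 30
```

```text
time_s: 2.65
tcp_pos: [0.5032, 0.1901, 0.0361]
eef_rot: [0.0, -0.55, 0.835, -0.0]
force: [-1.9, 0.1, 4.8]
width: 0.0269
finger_force: 24.4
time_s: 3.28
tcp_pos: [0.5032, 0.1901, 0.0361]
eef_rot: [0.0, -0.55, 0.835, -0.0]
force: [-0.9, 1.1, 5.5]
width: 0.0268
finger_force: 29.1
```

Gripped at 27 mm width. Lifting straight up.

```bash
python3 -m crank '0 0 -0.01 0 0 0 0.1; 0 0 -0.03 0 0 0 0.1; 0 0 -0.07 0 0 0 0.1; 0 0 -0.12 0 0 0 0.1; 0 0 -0.16 0 0 0 0.1' 35
python3 -c "
from h import *
c=cam('top');cv2.imwrite('pics/t2.png',cv2.resize(c['img'][140:290,140:300],(640,600))[...,::-1])
plan([.5702,-.2666,.165],99.8)"
```

```text
time_s: 3.9
tcp_pos: [0.5031, 0.19, 0.1655]
eef_rot: [0.0, -0.55, 0.835, -0.0]
force: [0.4, -0.5, -0.6]
width: 0.0267
finger_force: 34.5
shift [ 0.4926 -0.3012  0.0048] turn [-0.003  0.007  1.265]
shift [ 0.4926 -0.3012  0.0048] turn [-0.009 -0.003 -2.735]
j6 [ 0.36  0.29 -0.11  1.17 -0.   -0.8 ] tcp [0.5047 0.1906 0.1693]
```

View pics/t2.png

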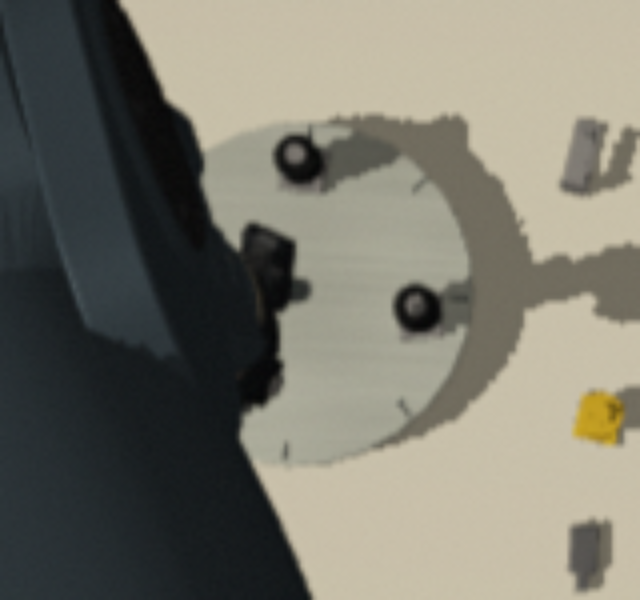

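The roller is lifted. The visible standing rollers at (300,158) and (418,308) are upright and the platter hasn't turned. I carry it to the drawer.

```bash
python3 -m crank '0.03 -0.018 0 0 0 0.1 0.1; 0.085 -0.052 0 0 0 0.25 0.1; 0.145 -0.088 0 0 0 0.4 0.1; 0.205 -0.125 0 0 0 0.55 0.1; 0.26 -0.16 0 0 0 0.7 0.1' 
python3 -c "
from h import *
plan([.5702,-.2666,.165],99.8)"
```

```text
time_s: 4.58
tcp_pos: [0.5383, -0.0535, 0.1639]
eef_rot: [0.0, -0.301, 0.954, -0.0]
force: [0.3, 0.8, -0.9]
width: 0.0267
finger_force: 34.6
shift [ 0.12   -0.2411 -0.0013] turn [-0.    0.    0.56]
shift [ 0.12   -0.2411 -0.0013] turn [-0.   -0.   -3.44]
j6 [-0.1   0.3  -0.11  1.17 -0.   -0.71] tcp [ 0.5383 -0.0535  0.1639]
```

```bash
python3 -m crank '0.03 -0.06 0 0 0 0.15 0.1; 0.06 -0.12 0 0 0 0.3 0.1; 0.09 -0.18 0 0 0 0.45 0.1; 0.12 -0.24 0 0 0 0.56 0.1; 0.12 -0.24 0 0 0 0.56 0.1' 
python3 -c "
from h import *
c=cam('scene');cv2.imwrite('pics/s2.png',cv2.resize(c['img'][120:300,90:250],(533,600))[...,::-1])
plan([.5702,-.2666,.028],99.8)"
```

```text
time_s: 5.2
tcp_pos: [0.5706, -0.2675, 0.1631]
eef_rot: [-0.0, -0.085, 0.996, -0.0]
force: [0.4, 1.2, -1.6]
width: 0.0265
finger_force: 34.7
shift [ 1.000e-04 -1.400e-03  1.689e-01] turn [ 0.001 -0.001  0.001]
shift [ 1.000e-04 -1.400e-03  1.689e-01] turn [ 2.000e-03  1.000e-03 -3.999e+00]
j6 [-0.44  0.44  0.12  1.25 -0.   -0.61] tcp [ 0.5702 -0.2655  0.1631]
```

View pics/s2.png

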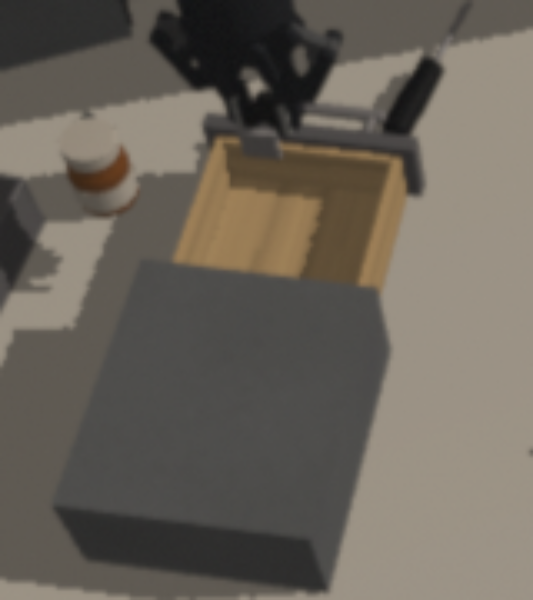

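The roller is held level above the open drawer, with its foot at (262,140) appearing high because of perspective. Descending in stages.

```bash
python3 -m crank '0 -0.001 0.04 0 0 0 0.1; 0 -0.001 0.08 0 0 0 0.1; 0 -0.001 0.12 0 0 0 0.1; 0 -0.001 0.15 0 0 0 0.1; 0 -0.001 0.15 0 0 0 0.1' 
python3 -m crank '0 0 0.005 0 0 0 0.1; 0 0 0.01 0 0 0 0.1; 0 0 0.013 0 0 0 0.1; 0 0 0.0155 0 0 0 0.1; 0 0 0.0155 0 0 0 0.1'
```

```text
time_s: 5.88
tcp_pos: [0.5694, -0.2629, 0.0422]
eef_rot: [-0.002, -0.088, 0.996, 0.001]
force: [0.7, 0.2, -0.8]
width: 0.0264
finger_force: 34.7
time_s: 6.5
tcp_pos: [0.5707, -0.2647, 0.0313]
eef_rot: [-0.0, -0.087, 0.996, -0.0]
force: [-0.5, 0.4, -1.1]
width: 0.0268
finger_force: 34.7
```

```bash
python3 -m crank '0 0 0.001 0 0 0 0.1; 0 0 0.002 0 0 0 0.1; 0 0 0.003 0 0 0 0.1; 0 0 0.003 0 0 0 0.1; 0 0 0.003 0 0 0 0.1'
```

```text
time_s: 7.12
tcp_pos: [0.5708, -0.2647, 0.0289]
eef_rot: [-0.0, -0.087, 0.996, -0.0]
force: [0.8, 0.0, -1.7]
width: 0.0264
finger_force: 34.7
```

```bash
python3 -m crank '0 0 0.0005 0 0 0 0.1; 0 0 0.001 0 0 0 0.1; 0 0 0.0015 0 0 0 0.1; 0 0 0.002 0 0 0 0.1; 0 0 0.002 0 0 0 0.1'
```

```text
time_s: 7.75
tcp_pos: [0.5712, -0.2646, 0.0282]
eef_rot: [0.001, -0.087, 0.996, -0.0]
force: [-0.2, 1.6, 7.3]
width: 0.0267
finger_force: 35.4
```

Contact with the drawer floor (7 N). Releasing slowly, then retreating.

```bash
python3 -m crank '0 0 0 0 0 0 0.34; 0 0 0 0 0 0 0.4; 0 0 0 0 0 0 0.5; 0 0 0 0 0 0 0.6; 0 0 0 0 0 0 0.6' 20
python3 -m crank '0 0 -0.02 0 0 0 0.6; 0 0 -0.06 0 0 0 0.6; 0 0 -0.12 0 0 0 0.5; 0 0 -0.18 0 0 0 0.3; 0 0 -0.2 0 0 0 0'
python3 -c "
from h import *
# point 60mm in front of handle
a=np.radians(9.8);f=np.array([.5106,-.2768]);d=np.array([np.cos(a),np.sin(a)])
for k in(.0455,.095,.105): print(k,f-k*d)
p=f-.095*d
plan([p[0],p[1],.19],99.8)"
```

```text
time_s: 8.38
tcp_pos: [0.5708, -0.2647, 0.0273]
eef_rot: [-0.0, -0.087, 0.996, -0.0]
force: [-0.3, 0.1, 0.0]
width: 0.0513
finger_force: 0.0
time_s: 9.0
tcp_pos: [0.572, -0.2652, 0.1919]
eef_rot: [0.003, -0.087, 0.996, -0.002]
force: [-0.4, 0.8, -0.4]
width: 0.0088
finger_force: 0.0
0.0455 [ 0.46576394 -0.28454453]
0.095 [ 0.41698625 -0.2929699 ]
0.105 [ 0.40713217 -0.294672  ]
shift [ 0.1969 -0.0004  0.0015] turn [-0.004  0.006  0.005]
shift [ 0.1969 -0.0004  0.0015] turn [-0.009 -0.007 -3.995]
j6 [-0.43  0.43  0.17  1.3  -0.   -0.61] tcp [ 0.572  -0.2652  0.1919]
```

```bash
python3 -m crank '0.04 0 0 0 0 0 0; 0.1 0 0 0 0 0 0; 0.16 0 0 0 0 0 0; 0.197 0 0 0 0 0 0; 0.197 0 0 0 0 0 0'
python3 -c "
from h import *
c=np.load('top0.npz');P=pts(c);u,v=np.meshgrid(np.arange(560),np.arange(420))
m=(u>372)&(u<394)&(v>266)&(v<305)&(P[...,2]>.01);print('sd',P[m].min(0),P[m].max(0))
c=cam('scene');cv2.imwrite('pics/s3.png',cv2.resize(c['img'][120:300,90:250],(533,600))[...,::-1])
plan([.417,-.293,.04],99.8)"
```

```text
time_s: 9.62
tcp_pos: [0.4137, -0.2921, 0.1879]
eef_rot: [-0.0, -0.086, 0.996, -0.0]
force: [0.1, -0.2, 1.2]
width: 0.0001
finger_force: 0.0
sd [ 0.35348532 -0.24807765  0.01096739] [0.44373064 0.02739685 1.07063471]
shift [-0.0022 -0.0013  0.1848] turn [-0.001  0.001  0.003]
shift [-0.0022 -0.0013  0.1848] turn [-1.000e-03 -1.000e-03 -3.997e+00]
j6 [-0.61  0.23 -0.14  1.2   0.   -0.79] tcp [ 0.415  -0.2922  0.1878]
```

View pics/s3.png

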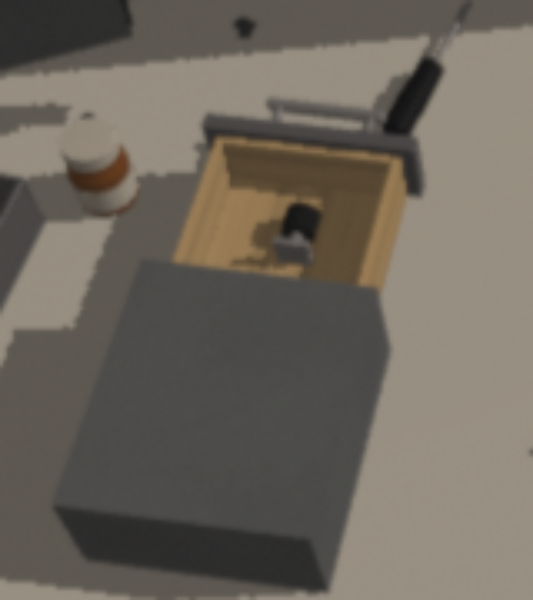

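The roller lies in the drawer at (298,232), clear of the front panel. Descending in front of the handle.

```bash
python3 -m crank '0 0 0.04 0 0 0 0; 0 0 0.09 0 0 0 0; 0 0 0.14 0 0 0 0; 0 0 0.184 0 0 0 0; 0 0 0.184 0 0 0 0'
python3 -m crank '-0.007 0 0 0 0 0 0; -0.014 0 0 0 0 0 0; -0.02 0 0 0 0 0 0; -0.028 0 0 0 0 0 0; -0.035 0 0 0 0 0 0'
python3 -m crank '-0.008 0 0 0 0 0 0; -0.016 0 0 0 0 0 0; -0.024 0 0 0 0 0 0; -0.032 0 0 0 0 0 0; -0.04 0 0 0 0 0 0'
```

```text
time_s: 10.3
tcp_pos: [0.4149, -0.2908, 0.038]
eef_rot: [-0.002, -0.088, 0.996, 0.002]
force: [0.1, -0.4, 0.7]
width: -0.0005
finger_force: 0.0
time_s: 10.92
tcp_pos: [0.4437, -0.2872, 0.0404]
eef_rot: [0.0, -0.087, 0.996, -0.0]
force: [-0.3, 0.3, 0.7]
width: 0.0001
finger_force: 0.0
time_s: 11.55
tcp_pos: [0.4751, -0.2816, 0.0401]
eef_rot: [-0.0, -0.087, 0.996, -0.0]
force: [-0.5, -0.2, 1.0]
width: -0.0
finger_force: 0.6
```

```bash
for i in 1; do python3 -m crank '-0.01 0 0 0 0 0 0; -0.02 0 0 0 0 0 0; -0.03 0 0 0 0 0 0; -0.04 0 0 0 0 0 0; -0.05 0 0 0 0 0 0'; done
python3 -m crank '-0.01 0 0 0 0 0 0; -0.02 0 0 0 0 0 0; -0.03 0 0 0 0 0 0; -0.04 0 0 0 0 0 0; -0.04 0 0 0 0 0 0'
python3 - <<'E'
from h import *
c=cam('top');cv2.imwrite('pics/t4.png',cv2.resize(c['img'][85:285,320:480],(480,600))[...,::-1]);P=pts(c)
u,v=np.meshgrid(np.arange(560),np.arange(420))
fr=(u>340)&(u<445)&(v>170)&(v<262)&(abs(P[...,2]-.078)<.005)
print(cv2.minAreaRect((P[fr][:,:2]*1000).astype(np.float32)),np.median(P[fr],0))
E
```

```text
time_s: 12.18
tcp_pos: [0.5146, -0.2746, 0.0402]
eef_rot: [-0.0, -0.087, 0.996, -0.0]
force: [-0.7, -1.0, 0.2]
width: 0.0001
finger_force: 0.6
time_s: 12.8
tcp_pos: [0.5464, -0.2688, 0.0401]
eef_rot: [0.0, -0.088, 0.996, 0.0]
force: [0.5, 0.3, 0.4]
width: 0.0002
finger_force: 0.0
((626.0031127929688, -244.62281799316406), (176.2385711669922, 85.6940689086914), 88.02294158935547) [ 0.60353664 -0.23266406  0.07814287]
```

View pics/t4.png

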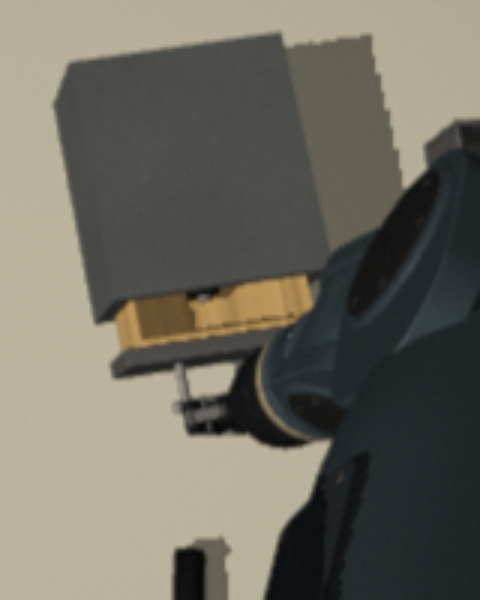

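The drawer is partly shut, with a visible gap from (115,330) to (310,290), about 35 mm. I keep pushing and go slower near the stop.

```bash
python3 -m crank '-0.007 0 0 0 0 0 0; -0.014 0 0 0 0 0 0; -0.021 0 0 0 0 0 0; -0.026 0 0 0 0 0 0; -0.03 0 0 0 0 0 0'
python3 -m crank '-0.002 0 0 0 0 0 0; -0.004 0 0 0 0 0 0; -0.006 0 0 0 0 0 0; -0.008 0 0 0 0 0 0; -0.01 0 0 0 0 0 0'
```

```text
time_s: 13.48
tcp_pos: [0.5695, -0.2648, 0.0401]
eef_rot: [-0.0, -0.087, 0.996, -0.0]
force: [-1.0, 0.8, -0.7]
width: 0.0
finger_force: 0.5
time_s: 14.1
tcp_pos: [0.5772, -0.2636, 0.0401]
eef_rot: [-0.0, -0.087, 0.996, -0.0]
force: [-0.4, 0.1, -0.7]
width: 0.0
finger_force: 0.5
```

```bash
python3 -m crank '-0.001 0 0 0 0 0 0; -0.002 0 0 0 0 0 0; -0.003 0 0 0 0 0 0; -0.004 0 0 0 0 0 0; -0.005 0 0 0 0 0 0'
python3 -m crank '-0.001 0 0 0 0 0 0; -0.002 0 0 0 0 0 0; -0.003 0 0 0 0 0 0; -0.004 0 0 0 0 0 0; -0.005 0 0 0 0 0 0'
```

```text
time_s: 14.72
tcp_pos: [0.5811, -0.2629, 0.0402]
eef_rot: [0.0, -0.087, 0.996, -0.0]
force: [-1.1, -0.7, -1.4]
width: -0.0001
finger_force: 0.5
time_s: 15.35
tcp_pos: [0.585, -0.2622, 0.0402]
eef_rot: [0.0, -0.087, 0.996, -0.0]
force: [-0.9, -0.5, -1.2]
width: -0.0
finger_force: 0.5
```

```bash
python3 -m crank '-0.001 0 0 0 0 0 0; -0.002 0 0 0 0 0 0; -0.003 0 0 0 0 0 0; -0.004 0 0 0 0 0 0; -0.005 0 0 0 0 0 0'
python3 - <<'E'
from h import *
c=cam('top');cv2.imwrite('pics/t5.png',cv2.resize(c['img'][85:285,320:480],(480,600))[...,::-1])
E
```

```text
time_s: 15.98
tcp_pos: [0.5858, -0.262, 0.04]
eef_rot: [-0.003, -0.087, 0.996, -0.0]
force: [-16.1, -3.7, 7.7]
width: 0.0004
finger_force: 8.0
```

View pics/t5.png

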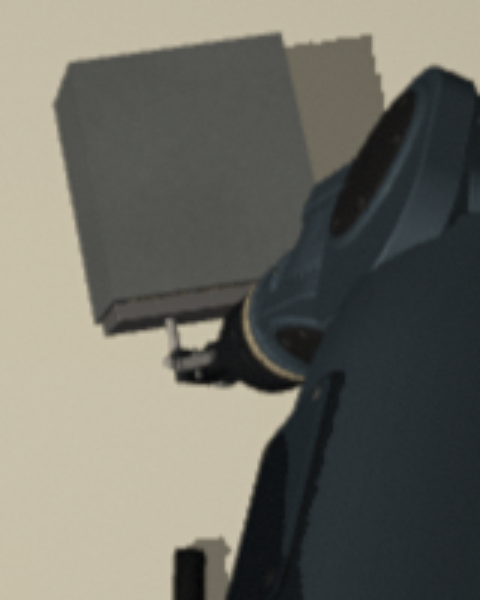

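The drawer front is flush against the cabinet at (110,325) to (250,290), and the force rose to 16 N at the stop. I back off, rise and take a final look.

```bash
python3 -m crank '0.01 0 0 0 0 0 0; 0.03 0 0 0 0 0 0; 0.06 0 0 0 0 0 0; 0.08 0 0 0 0 0 0; 0.08 0 0 0 0 0 0'
python3 -m crank '0 0 -0.04 0 0 0 0; 0 0 -0.1 0 0 0 0; 0 0 -0.15 0 0 0 0; 0 0 -0.2 0 0 0 0; 0 0 -0.2 0 0 0 0'
python3 - <<'E'
from h import *
c=cam('scene');cv2.imwrite('pics/s6.png',c['img'][...,::-1]);P=pts(c)
t=cam('top');P=pts(t);z=P[...,2];u,v=np.meshgrid(np.arange(560),np.arange(420))
a=np.radians(9.8);d=np.array([np.cos(a),np.sin(a)])
for zz in(.09,.078):
    m=(u>325)&(u<445)&(v>85)&(v<215)&(abs(z-zz)<.004)&(t["depth"]>0);s=P[m][:,:2]@d
    print(zz,m.sum(),np.percentile(s,[1,50,99]) if m.any() else 0)
E
```

```text
time_s: 16.65
tcp_pos: [0.5249, -0.2729, 0.0405]
eef_rot: [0.0, -0.087, 0.996, -0.0]
force: [0.1, 0.2, 0.5]
width: -0.0002
finger_force: 0.0
time_s: 17.27
tcp_pos: [0.5282, -0.2733, 0.2037]
eef_rot: [0.003, -0.087, 0.996, -0.002]
force: [0.0, 0.0, -0.1]
width: 0.0001
finger_force: 0.0
0.09 5696 [0.60043535 0.69850342 0.80224525]
0.078 511 [0.58420023 0.59280711 0.7837387 ]
```

View pics/s6.png

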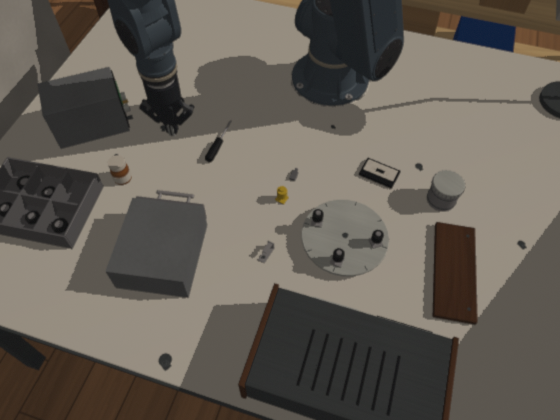

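The drawer front is flush with the cabinet at (175,195), spanning 0.584 to 0.600 m along the drawer axis where the cabinet begins. The three rollers still stand at (318,215), (378,237) and (338,255), and everything else is where it was.

```bash
python3 -c "
from plant import r
print(r.job_done())"
```

```text
the job is handed in; nothing more can be done
None
```

The toppled roller is in the drawer and the drawer is pushed fully shut; the three standing rollers and everything else on the bench are where they were, and the job was handed in at about 17 s.

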